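# Close the tea box: fold its flap over and tuck it under the lip

### The arm

A 7-joint arm with a two-finger parallel gripper is mounted at the origin on a cart in front of the work surface, level with it; the furniture and walls round the work are solid. World frame = base frame: x ahead of the robot, y to its left, z up, the work surface at z = 0. Lengths are in m, angles in rad, forces in N, time in s.
With the tool pointing down it reaches from about 0.425 to 1.025 m from the base axis. Payload 9.4 kg.
Tool frame: the origin (TCP) lies at the centre of the arm's flange, where the gripper is bolted on; the fingertips stand 173 mm ahead of it and the grasp point (between the pads) lies 155 mm ahead of it; z points along the fingers, y is the line along which they close (so a half turn about z gives the same grasp; the last joint's range is limited). The gripper opens to 85 mm and grips with 20 to 120 N. Pads are 22 mm wide; open, the fingers measure 114 mm over their backs; the gripper's body (76 mm by 85 mm) begins 54 mm behind the grasp point. The pads swing forward as they close: fully open they stand 13 mm farther back than shut.
Start: joints at [-1.178, 0.599, -0.003, 1.599, 0.002, 0.943, -0.08], TCP at [0.328, 0.646, 0.405] pointing down, gripper open.
Joint ranges: [-2.57, 2.57], [-0.35, 1.97], [-1.29, 1.29], [0.11, 2.56], [-1.05, 4.19], [0.11, 1.86], [-2.63, 2.63]. Speed limits (rad/s): [2.22, 2.22, 3.01, 3.01, 3.14, 3.14, 3.14].

### API

Orientations are given as a unit quaternion [x, y, z, w].
In Python, from bench import status, viewer, workorder gives the robot as it stands.
- The arm moves only by the tool jog_arm, never from a script. Its arguments are lists of equal length, an entry for each row: "slide": the shift along the tool's x, y, z each as a share of 250 mm, from -1 to 1, a list of three; "rot": the turn, a rotation vector about the tool's x, y, z each as a share of 180 degrees, from -1 to 1, a list of three; "gripper": the opening, from 0 (shut) to 1 (fully open). A call has 1 to 10 rows; each row is the pose to reach, as a shift and turn from the pose commanded when the call began, along the tool's axes at that moment, turning the shorter way round; what a row does not reach only later rows make up. A row lasts 1/8 s, in which the tool goes at most 62.5 mm and 10.7 degrees, less where a joint would pass 70% of its speed; a pose out of reach is approached as far as the arm can. A call with a number of a shift or a turn outside -1 to 1 is refused whole. A call with a gripper value outside its range is refused whole. The fingers move at their own pace and stop on an object; "grip_force" is the grip in N (left out, the last holds). Time passes only in rows, so rows that repeat a pose let the fingers close. It gives the time, the measured TCP pose, the force, the opening and the grip force at its end, in the units of the state.
- status.get_state(): the state, without advancing time (a new reading comes with each control period).
- viewer.read_camera(name): name is "scene" or "top" or "wrist"; returns a dict with "pixels" (384x512x3 uint8, red, green, blue), "range_z" (384x512 float32, m along the optical axis (not along the pixel's ray), 0 where there is no reading), "fovy" (degrees; the focal length in pixels is half the picture's height over the tangent of half this angle, whatever the lens; pixels are square), "cx", "cy" (the principal point, pixels), "R" (3x3) and "t" (3): a world point X has camera coordinates R X + t. Camera axes: x right, y down, z forward; pixel columns grow to the right and rows downward; lengths in m; the calibration is good to about 2 mm. A picture is of the moment at which its call begins.
- workorder.sign_off(): hands the job in; it is judged then, once.
The state is a dict: "time_s": time; "joints": joint angles; "qvel": joint speeds; "effort": joint torques, N m; "eef_pos": TCP position; "tool_rot": TCP orientation; "force": force on the tool from outside, world axes, zero at the start; "ft_torque": the same for the moment, N m; "width": finger opening in m; "grip_force": force on a finger pad.
Only numpy, scipy, OpenCV 4.12 (cv2) and the standard library are available. Lean on these libraries where they do the work, as an engineer would, in place of code of your own. Each camera call takes 0.05 s, during which the arm holds its last target. There are 200 camera calls.

### The job

Close the wooden tea box with your fingertips: fold the raised flap down flat over the tea bags, then, keeping it pressed down, push it by its ridge away from the hinge until its free edge is tucked fully home beneath the steel lip and stays down by itself. Only push and press, do not pinch or lift anything; leave the box where it stands, do not disturb the cup, spoon and lemon round it, and finish with the hand clear.

Things in the scene. Friction and masses are not known exactly. Their poses are not given: they have to be found in the camera images.
- tea_box: Low open wooden box with tea bags, 160 (x) x 150 (y) x 50 mm, 2.5 kg or a little more, loose on the worktop, with a hinged wooden flap. Origin: centre of its underside; z up; x points from the hinge wall (nearest the robot, x = -80 mm) to the wall with the steel lip (x = +80); y along the hinge.
- hinge_mid (a point): Middle of the flap's hinge axis, fixed in the box at x = -72, y = 0, 53 mm above the worktop; the axis runs along the box's y. The flap is 138 mm wide along y, 4 mm thick and reaches from 6 to 120 mm from this axis. It lies flat with its top face 55 mm above the worktop. It also slides in its own plane, in channels.
- lip_mouth (a point): Middle of the free end of the lip, a bent steel strip 100 mm wide along y, at box x = 56, 61.5 mm up. Flat part from box x = 82 back to 61 mm, underside 59.5 and top 61.5 mm above the worktop (4.5 mm over the flat flap's top face); its last 6 mm bend up to 65 mm. A flap slid out by under 5 mm folds down clear of it; farther out it lands on top of the lip.
- flap_ridge (a point): Hinge-side foot, mid-width, of the wooden ridge across the flap's outer (upper) face: 76 mm from the hinge axis with the flap drawn back. The ridge is 80 mm long along y, 8 mm thick and stands 10 mm proud. Moves with the flap; its x axis points along the flap away from the hinge, z out of the outer face.
- flap_edge (a point): Middle of the flap's free edge, on its outer face (120 mm from the hinge axis with the flap drawn back). Same axes as flap_ridge.
- flap_hinge (a joint): Angle of the flap in rad: 0 flat on the box, 1.5 the stop, near upright; starts at 0.9 to 1.3. Friction (0.05 Nm) holds it where it stands, but let go below about 0.3 a light spring (0.12 Nm/rad) raises it to about 0.3. Tucked beneath the lip it rests at 0.02 to 0.04.
- flap (a joint): How far the flap has slid away from the hinge, in m: 0 drawn back (as at the start, within 2 mm), 0.026 the stop, fully home. About 2.5 N of friction; it stays where it is left.
- cup: White flowered cup with a handle, 90 x 116 x 64 mm, loose, to the left (+y) of the box; origin at the centre of its underside. To be left alone.
- spoon: Teaspoon, 134 x 27 x 12 mm, loose, lying to the right (-y) of the box; origin at the centre of its underside. To be left alone.
- lemon: Lemon, 75 x 58 x 59 mm, loose, lying behind the box's far right corner (+x, -y of it); origin at the centre of its underside. To be left alone.
Not all that is in view belongs to the job. Several things have the shape of the tea_box; the one meant has the colours described above.

How it is judged:
By the outcome, as a careful person would: the job done as asked, in the order asked, and still so for the second after the job is handed in, with the robot touching nothing.
It also fails if it takes over 38 s, if anything falls off the work surface, if the arm or the gripper's body presses on something with over 40 N, if the wrist force passes 120 N, or if a joint passes its speed limit or range.

## Working session

There is one attempt and no reset: what is moved stays moved. The work goes in short steps, Python scripts to look and compute and a tool call to move; the robot and the scene stay as the last step left them, time stands still between calls to the robot, and variables do not carry over. Pictures are saved under pics/ and viewed, at most 10 in all, crops included, and the job is handed in when it is done.

Besides the shell and the picture viewer there is one more tool, called after "Call:" by a JSON object that holds its "api" and its "payload". jog_arm: Moves the arm, as the interface text tells. Its arguments: {"type":"object","properties":{"slide":{"type":"array"},"rot":{"type":"array"},"gripper":{"type":"array"},"grip_force":{"type":"number"}},"required":["slide","rot","gripper"]}

```bash
ls; mkdir -p pics
cat > h.py <<'E'
import numpy as np, cv2
from bench import status, viewer, workorder
def cam(n):
    c=viewer.read_camera(n); c['f']=192/np.tan(np.radians(c['fovy'])/2); return c
def pts(c):
    z=c['range_z']; v,u=np.mgrid[0:384,0:512]
    P=np.stack([(u-c['cx'])/c['f']*z,(v-c['cy'])/c['f']*z,z],-1)
    return (P-c['t'])@np.array(c['R'])   # R^T(P-t)
E
python3 - <<'E'
from h import *
print(status.get_state())
for n in('scene','top'):
    c=cam(n); np.savez(f'{n}0.npz',**c); cv2.imwrite(f'pics/{n}0.png',c['pixels'][:,:,::-1])
    print(n,c['fovy'],c['cx'],c['cy'],c['R'],c['t'])
a=[cv2.imread(f'pics/{n}0.png') for n in('scene','top')]
E
```

```text
pics
{'time_s': 0.0, 'joints': array([-1.17769076,  0.60013815, -0.00256315,  1.60012716,  0.00177695,
        0.94289207, -0.07980979]), 'qvel': array([ 0.00012076,  0.00157333,  0.00019586,  0.00153775,  0.00079513,
       -0.00057168, -0.00179497]), 'effort': array([ 1.04726903e-03, -7.76466179e+01,  1.56519458e+00, -2.58023232e+01,
        1.22580829e-02,  8.92862678e-03,  3.33046751e-05]), 'eef_pos': array([0.32810716, 0.64628286, 0.403808  ]), 'tool_rot': array([ 2.32723282e-01,  9.72542680e-01, -7.70984026e-04, -1.26175354e-04]), 'force': array([0.19658827, 0.02680783, 0.95464275]), 'ft_torque': array([-0.0093049 , -0.01416885, -0.00135663]), 'grip_force': 0.0, 'width': 0.08524282457029649}
scene 44.31946425419994 255.62572230819654 189.30084659588516 [[ 0.59732215 -0.80170507 -0.02179976]
 [-0.40593982 -0.27878537 -0.87033992]
 [ 0.69167847  0.52872271 -0.49196869]] [-0.3303835   0.30821218  0.55425352]
top 50.63578429318379 254.67301474281106 193.28715809661804 [[ 0.08763905 -0.99612319  0.00761491]
 [-0.97110526 -0.0871364  -0.22217521]
 [ 0.22197741  0.01207635 -0.97497702]] [-0.02464545  0.5961309   0.8136636 ]
```

View pics/scene0.png

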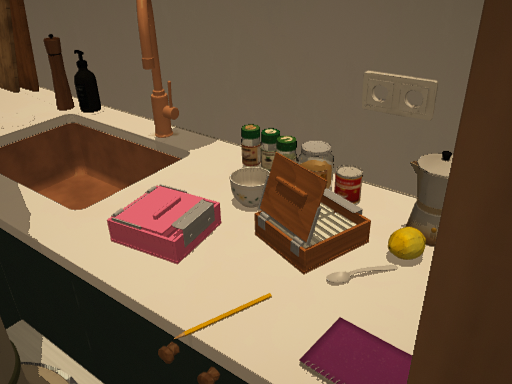

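View pics/top0.png

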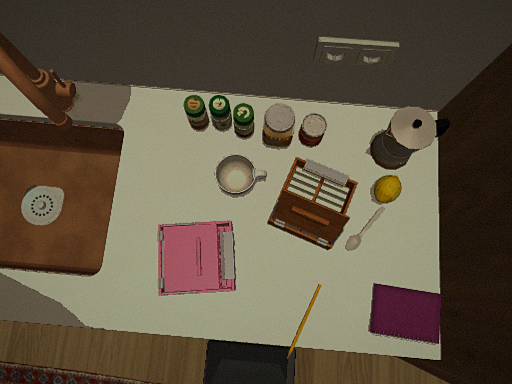

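Two things have the box's shape. The brown wooden one with its flap raised is at scene (312,215) / top (313,203). The pink-red one with its flap closed is at scene (165,220) / top (197,257). The description means the wooden one. In the top view the cup is at (237,174), the spoon at (365,228) and the lemon at (388,189). Next I check the wooden box in a close crop and measure it.

Run:
```python
from h import *
T=dict(np.load('top0.npz'));S=dict(np.load('scene0.npz'))
a=cv2.resize(T['pixels'][145:260,255:370,::-1],(400,400),interpolation=2)
b=cv2.resize(S['pixels'][145:275,245:380,::-1],(400,400),interpolation=2)
cv2.imwrite('pics/crop0.png',np.hstack([a,b]))
for n,c,(r0,r1,c0,c1) in(('top',T,(150,255,260,365)),('scene',S,(150,270,248,375))):
    P=pts(c)[r0:r1,c0:c1].reshape(-1,3); z=P[:,2]
    hsv=cv2.cvtColor(c['pixels'],cv2.COLOR_RGB2HSV)[r0:r1,c0:c1].reshape(-1,3)
    w=(hsv[:,1]>130)&((hsv[:,0]<18))&(z>.004)
    print(n,w.sum(),P[w].min(0),P[w].max(0))
    # plane of flap: points above .065
    # flap plane by RANSAC among points above 75 mm
    q=P[w&(z>.075)]; m=np.median(q,0)
    rng=np.random.default_rng(0);best=0
    for _ in range(300):
        s=q[rng.choice(len(q),3,False)];nn=np.cross(s[1]-s[0],s[2]-s[0]);L=np.linalg.norm(nn)
        if L<1e-6: continue
        k=abs((q-s[0])@nn/L)<.003
        if k.sum()>best: best=k.sum();kb=k
    q2=q[kb];ctr=q2.mean(0);nn=np.linalg.svd(q2-ctr)[2][2];nn*=np.sign(nn[2])
    print('flap n',nn,'ctr',ctr,len(q),best,'angle',np.arccos(nn[2]),'yaw',np.arctan2(-nn[1],-nn[0]),'zmax',q2[:,2].max())
    b=P[(z>.01)&(z<.065)&w]
    for lo,hi in((.035,.066),(.01,.066)):
        b=P[(z>lo)&(z<hi)]
        R=cv2.minAreaRect(b[:,:2].astype(np.float32)*1000);print(lo,R,cv2.boxPoints(R).round(0).tolist())
    g=P[(z>.052)&(z<.07)&(hsv[:,1]<60)&(hsv[:,2]>60)]
    print('grey 52-70',len(g),cv2.minAreaRect(g[:,:2].astype(np.float32)*1000),g[:,2].mean())
```

```text
top 2968 [ 0.40045081 -0.19737315  0.00400042] [0.69302245 0.01756871 0.92593649]
flap n [-0.89109396  0.30293228  0.33791063] ctr [ 0.54898699 -0.08646414  0.12612321] 1874 1669 angle 1.226100272641211 yaw -0.32769860353255004 zmax 0.16951443644521008
0.035 ((604.5209350585938, -73.5849838256836), (209.88453674316406, 164.41896057128906), 71.28958892822266) [[493.0, -147.0], [649.0, -199.0], [716.0, -1.0], [560.0, 52.0]]
0.01 ((595.1737670898438, -101.18345642089844), (268.1612854003906, 164.41896057128906), 71.28958892822266) [[474.0, -202.0], [630.0, -255.0], [716.0, -1.0], [560.0, 52.0]]
grey 52-70 542 ((606.9900512695312, -65.98892211914062), (191.44189453125, 162.02081298828125), 72.49647521972656) 0.06057995802642038
scene 7514 [-0.06090425 -0.4719915   0.00400985] [0.78438435 0.17317744 0.53372246]
flap n [-0.89170747  0.30406748  0.33526221] ctr [ 0.54550032 -0.09064775  0.12300964] 3315 2893 angle 1.2289127936183142 yaw -0.32862982598566415 zmax 0.169253017290153
0.035 ((697.7513427734375, -52.307098388671875), (437.81591796875, 287.30224609375), 37.49356460571289) [[437.0, -72.0], [612.0, -300.0], [959.0, -33.0], [784.0, 195.0]]
0.01 ((697.4681396484375, -53.70924377441406), (449.20166015625, 290.54254150390625), 37.480628967285156) [[431.0, -75.0], [608.0, -306.0], [964.0, -32.0], [787.0, 198.0]]
grey 52-70 47 ((636.9348754882812, -34.21747589111328), (271.524658203125, 176.42031860351562), 5.4065656661987305) 0.05805437915618895
```

View pics/crop0.png

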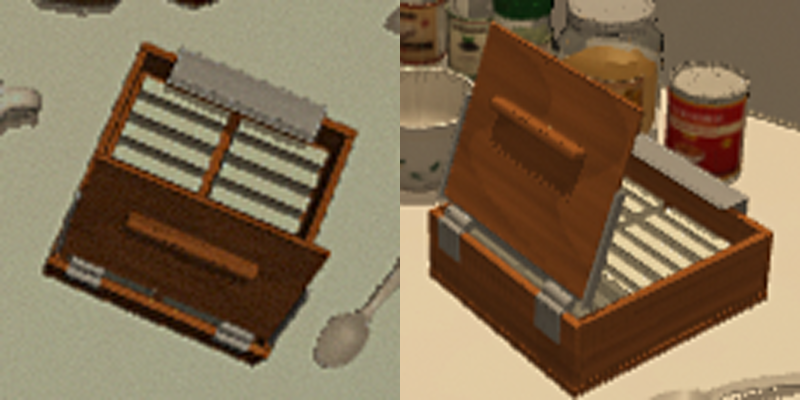

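The crop shows the brown wooden box: grey hinges at crop-left (85,270) and (235,335), steel lip at (250,95), ridge at (190,245). The choice is right. The flap is at about 1.23 rad and the box yaw is about -0.328. Now I find the box origin.

Run:
```python
from h import *
T=dict(np.load('top0.npz'));S=dict(np.load('scene0.npz'))
yw=-.328; X=np.array([np.cos(yw),np.sin(yw)]);Y=np.array([-X[1],X[0]])
pc=lambda a:np.percentile(a,[0,1,3,50,97,99,100]).round(4)
for n,c in(('top',T),('scene',S)):
    P=pts(c).reshape(-1,3); hsv=cv2.cvtColor(c['pixels'],cv2.COLOR_RGB2HSV).reshape(-1,3)
    u=P[:,:2]@X; v=P[:,:2]@Y; z=P[:,2]
    near=(abs(P[:,0]-.6)<.13)&(abs(P[:,1]+.08)<.13)&(c['range_z'].ravel()>0)
    w=near&(hsv[:,1]>130)&(hsv[:,0]<18)&(z>.008)
    rim=w&(z>.044)&(z<.056)
    print(n,'rim u',pc(u[rim]),'v',pc(v[rim]))
    sd=w&(z>.01)&(z<.04)
    print('side u',pc(u[sd]),'v',pc(v[sd]))
    lip=near&(hsv[:,1]<70)&(z>.055)&(z<.072)&(u>np.median(u[rim]))
    print('lip u',pc(u[lip]),'v',pc(v[lip]),'z',pc(z[lip]))
    fl=w&(z>.08)
    print('flap v',pc(v[fl]), 'u',pc(u[fl]))
for n,ctr in(((-.8911,.3029,.3379),(.54899,-.08646,.12612)),((-.8917,.3041,.3353),(.5455,-.09065,.1230))):
    nu=np.dot(n[:2],X); u0=np.dot(ctr[:2],X)
    # nu*(uh-u0)+nz*(.053-z0) = -.002
    uh=u0+(-.002-n[2]*(.053-ctr[2]))/nu; print('hinge u',uh,'origin u',uh+.072)
```

```text
top rim u [0.5144 0.5152 0.5156 0.6163 0.6914 0.6986 0.7029] v [0.0205 0.0208 0.0214 0.1054 0.2281 0.2423 0.2505]
side u [0.5139 0.5141 0.5151 0.6154 0.6946 0.7008 0.7023] v [0.0231 0.0257 0.026  0.0994 0.2408 0.2466 0.2517]
lip u [0.6166 0.6212 0.6515 0.6645 0.6766 0.6773 0.6965] v [0.0456 0.047  0.0488 0.0966 0.1444 0.2564 0.2641] z [0.0567 0.0578 0.0584 0.0611 0.0651 0.0661 0.0679]
flap v [0.0254 0.028  0.0308 0.0973 0.2084 0.2329 0.2488] u [0.5297 0.5314 0.5322 0.5491 0.6871 0.6939 0.7008]
scene rim u [0.5128 0.5139 0.5147 0.5697 0.6711 0.6735 0.6758] v [0.0188 0.0196 0.0199 0.0254 0.16   0.1665 0.169 ]
side u [0.5133 0.5139 0.5143 0.5537 0.6704 0.671  0.6761] v [0.0185 0.0192 0.0196 0.0223 0.154  0.1647 0.1684]
lip u [0.5715 0.6503 0.651  0.6653 0.6763 0.6768 0.6772] v [0.0448 0.0454 0.0468 0.0871 0.1363 0.1415 0.2331] z [0.0561 0.0563 0.061  0.0626 0.0655 0.0662 0.0669]
flap v [0.0248 0.0272 0.0289 0.0889 0.1628 0.2179 0.2335] u [0.5278 0.53   0.5314 0.5455 0.5631 0.6943 0.7019]
hinge u 0.5234491269799395 origin u 0.5954491269799395
hinge u 0.5228316262543172 origin u 0.5948316262543172
```

Call:
{"api": "jog_arm", "payload": {"slide": [[-0.67,-0.74,0],[-0.67,-0.74,0],[-0.67,-0.74,0],[-0.67,-0.74,0],[-0.67,-0.74,0],[-0.67,-0.74,0]], "rot": [[0,0,0],[0,0,0],[0,0,0],[0,0,0],[0,0,0],[0,0,0]], "gripper": [0,0,0,0,0,0]}}

```text
time_s: 0.85
eef_pos: [0.3938, 0.406, 0.4048]
tool_rot: [0.233, 0.973, 0.0, -0.0]
force: [0.0, 0.5, 0.2]
width: 0.0001
grip_force: 0.0
```

Call:
{"api": "jog_arm", "payload": {"slide": [[-0.67,-0.74,0],[-0.67,-0.74,0],[-0.67,-0.74,0],[-0.67,-0.74,0],[-0.67,-0.74,0],[-0.67,-0.74,0]], "rot": [[0,0,0],[0,0,0],[0,0,0],[0,0,0],[0,0,0],[0,0,0]], "gripper": [0,0,0,0,0,0]}}

```text
time_s: 1.6
eef_pos: [0.4596, 0.1665, 0.4046]
tool_rot: [0.232, 0.973, 0.0, -0.0]
force: [-0.7, 0.1, 0.1]
width: -0.0
grip_force: 0.0
```

Call:
{"api": "jog_arm", "payload": {"slide": [[-0.67,-0.74,0],[-0.67,-0.74,0],[-0.67,-0.74,0],[-0.67,-0.74,0],[-0.67,-0.74,0],[-0.67,-0.74,0],[-0.67,-0.74,0]], "rot": [[0,0,-0.045],[0,0,-0.045],[0,0,-0.045],[0,0,-0.045],[0,0,-0.045],[0,0,-0.045],[0,0,-0.045]], "gripper": [0,0,0,0,0,0,0]}}

```text
time_s: 2.48
eef_pos: [0.5252, -0.0733, 0.4046]
tool_rot: [0.161, 0.987, 0.0, -0.0]
force: [-0.4, 0.7, -0.7]
width: -0.0
grip_force: 0.0
```

```bash
cat >> h.py <<'E'
yw=-.328; X=np.array([np.cos(yw),np.sin(yw),0]);Y=np.array([-X[1],X[0],0]);O=.595*X+.0955*Y
from scipy.spatial.transform import Rotation as Ro
def box(p): d=np.asarray(p)-O; return np.array([d@X,d@Y,d[...,2]])
def where():
    s=status.get_state(); R=Ro.from_quat(s['tool_rot']).as_matrix()
    tip=s['eef_pos']+.173*R[:,2]
    print('tip in box mm',(box(tip)*1000).round(1),'tool y yaw err deg',np.degrees(np.arctan2(R[:,1]@X,R[:,1]@Y)).round(2),'tilt',R[:,2].round(4),'F',s['force'].round(1),'t',s['time_s'])
E
python3 - <<'E'
from h import *
where(); c=cam('scene'); cv2.imwrite('pics/s1.png',cv2.resize(c['pixels'][60:300,150:470,::-1],(800,600)))
E
```

```text
tip in box mm [-74.2   4.4 231.6] tool y yaw err deg -0.21 tilt [-3.e-04  8.e-04 -1.e+00] F [-0.4  0.7 -0.7] t 2.475
```

View pics/s1.png

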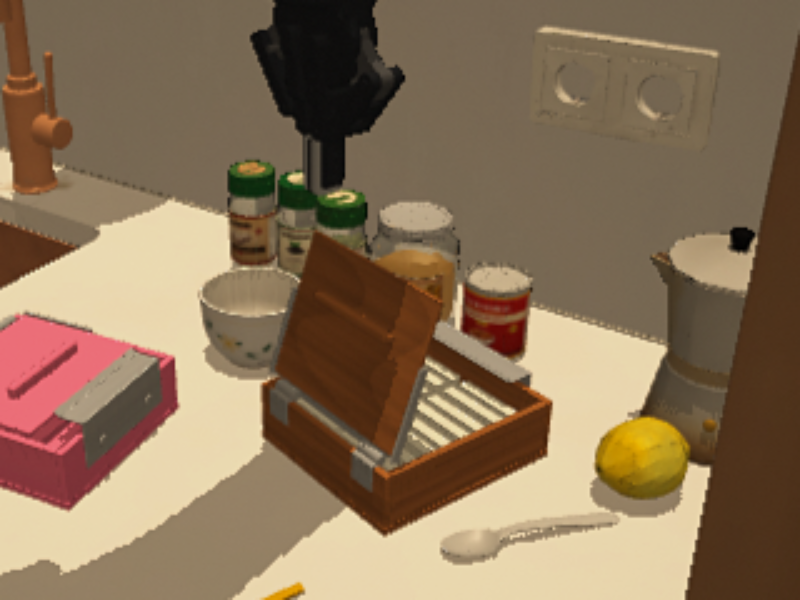

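The hand, with its tip at crop (325,190), stands clear above and behind the raised flap. The box, cup, spoon and lemon are undisturbed. I go down behind the flap and then fold it along its arc, pushing beyond the ridge.

Call:
{"api": "jog_arm", "payload": {"slide": [[0,-0.016,0.15],[0,-0.016,0.25],[0,-0.016,0.294],[0,-0.016,0.294],[0,-0.016,0.294]], "rot": [[0,0,0],[0,0,0],[0,0,0],[0,0,0],[0,0,0]], "gripper": [0,0,0,0,0]}}

```text
time_s: 3.15
eef_pos: [0.5241, -0.0794, 0.332]
tool_rot: [0.163, 0.987, 0.0, 0.001]
force: [0.4, -0.2, -1.0]
width: 0.0001
grip_force: 0.0
```

Call:
{"api": "jog_arm", "payload": {"slide": [[-0.06,0,0],[-0.1,0,0],[-0.12,0,0],[-0.14,0,0.008],[-0.16,0,0.017],[-0.18,0,0.028],[-0.2,0,0.039],[-0.218,0,0.051],[-0.236,0,0.064],[-0.236,0,0.064]], "rot": [[0,0,0],[0,0,0],[0,0,0],[0,0,0],[0,0,0],[0,0,0],[0,0,0],[0,0,0],[0,0,0],[0,0,0]], "gripper": [0,0,0,0,0,0,0,0,0,0]}}

```text
time_s: 4.4
eef_pos: [0.5798, -0.0988, 0.3149]
tool_rot: [0.164, 0.987, -0.0, -0.0]
force: [0.0, 0.1, 0.3]
width: 0.0
grip_force: 0.0
```

Run:
```python
from h import *
where(); c=cam('scene'); cv2.imwrite('pics/s2.png',cv2.resize(c['pixels'][100:290,200:420,::-1],(660,570)))
```

```text
tip in box mm [-14.3  -2.3 141.9] tool y yaw err deg 0.03 tilt [-2.e-04 -0.e+00 -1.e+00] F [0.  0.1 0.3] t 4.4
```

View pics/s2.png

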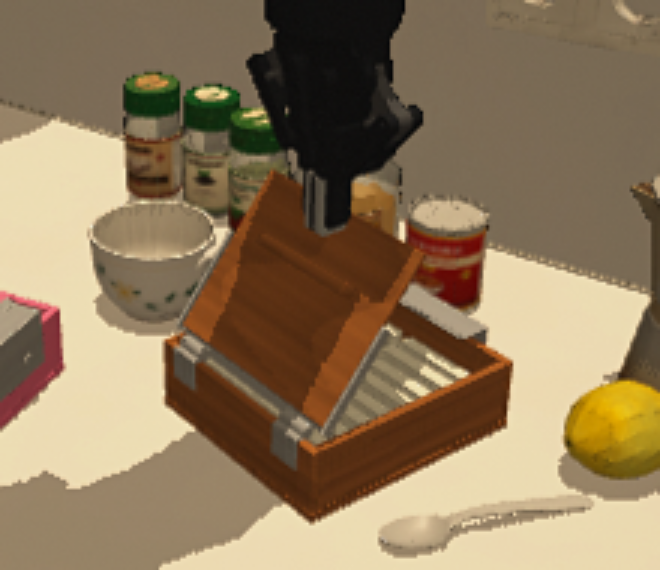

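The tip, at crop (328,225), is pressing between ridge and free edge, and the flap is down to about 0.9. I carry on along the arc, then lift, step back over the ridge and come down on its hinge side.

Call:
{"api": "jog_arm", "payload": {"slide": [[-0.018,0,0.014],[-0.034,0,0.029],[-0.05,0,0.045],[-0.065,0,0.061],[-0.08,0,0.078],[-0.093,0,0.096],[-0.105,0,0.115],[-0.117,0,0.134],[-0.127,0,0.154],[-0.137,0,0.174]], "rot": [[0,0,0],[0,0,0],[0,0,0],[0,0,0],[0,0,0],[0,0,0],[0,0,0],[0,0,0],[0,0,0],[0,0,0]], "gripper": [0,0,0,0,0,0,0,0,0,0]}}

```text
time_s: 5.7
eef_pos: [0.6122, -0.1098, 0.2714]
tool_rot: [0.163, 0.987, -0.0, 0.0]
force: [-0.2, 0.4, 1.3]
width: 0.0
grip_force: 0.4
```

Call:
{"api": "jog_arm", "payload": {"slide": [[-0.008,0,0.02],[-0.016,0,0.042],[-0.02,0,0.056],[-0.022,0,0.064],[-0.022,0,0.064]], "rot": [[0,0,0],[0,0,0],[0,0,0],[0,0,0],[0,0,0]], "gripper": [0,0,0,0,0]}}

```text
time_s: 6.32
eef_pos: [0.6171, -0.1115, 0.2555]
tool_rot: [0.163, 0.987, -0.0, -0.0]
force: [-0.6, 0.1, 0.3]
width: -0.0
grip_force: 0.0
```

Run:
```python
from h import *
where()
```

```text
tip in box mm [25.1 -2.3 82.5] tool y yaw err deg 0.02 tilt [-4.e-04  0.e+00 -1.e+00] F [-0.6  0.1  0.3] t 6.325
```

Call:
{"api": "jog_arm", "payload": {"slide": [[0,0,-0.08],[0,0,-0.16],[0,0,-0.2],[0.09,0,-0.2],[0.19,0,-0.2],[0.19,0.009,-0.2],[0.19,0.009,-0.2]], "rot": [[0,0,0],[0,0,0],[0,0,0],[0,0,0],[0,0,0],[0,0,0],[0,0,0]], "gripper": [0,0,0,0,0,0,0]}}

```text
time_s: 7.2
eef_pos: [0.5735, -0.0939, 0.3058]
tool_rot: [0.163, 0.987, 0.0, 0.0]
force: [-0.5, -0.1, 0.2]
width: -0.0003
grip_force: 0.0
```

```bash
cat >> h.py <<'E'
def flap(c,zlo=.05):
    P=pts(c).reshape(-1,3); B=(P-O)@np.stack([X,Y,[0,0,1]]).T*1000
    k=(c['range_z'].ravel()>0)&(B[:,2]>48)
    # outer strip of the flap beside ridge and fingers
    hsv=cv2.cvtColor(c['pixels'],cv2.COLOR_RGB2HSV).reshape(-1,3)
    k&=(abs(B[:,1])>43)&(abs(B[:,1])<66)&(B[:,0]>-55)&(B[:,0]<76)&(hsv[:,1]>110)&(hsv[:,0]<18)&(B[:,2]<100)
    b=B[k]; f=np.polyfit(b[:,0],b[:,2],1)
    r=b[:,2]-np.polyval(f,b[:,0]); g=abs(r)<6; f=np.polyfit(b[g,0],b[g,2],1)
    print('flap n',len(b),g.sum(),'angle',np.arctan(f[0]),'x max',np.percentile(b[g,0],[97,99]),'z at -50/40',np.polyval(f,[-50,40]).round(1))
def boxpose(c):
    P=pts(c).reshape(-1,3); B=(P-O)@np.stack([X,Y,[0,0,1]]).T*1000
    hsv=cv2.cvtColor(c['pixels'],cv2.COLOR_RGB2HSV).reshape(-1,3)
    l=(hsv[:,1]<70)&(B[:,2]>58)&(B[:,2]<70)&(abs(B[:,0]-68)<25)&(abs(B[:,1])<60)
    print('lip x,y',np.percentile(B[l,0],[3,97]).round(1),np.percentile(B[l,1],[2,98]).round(1),l.sum())
E
python3 - <<'E'
from h import *
where(); c=cam('scene');flap(c);boxpose(c);c=cam('top');flap(c);boxpose(c)
c=dict(np.load('top0.npz'));boxpose(c);c=dict(np.load('scene0.npz'));boxpose(c)
E
```

```text
tip in box mm [-21.6   0.4 132.8] tool y yaw err deg 0.0 tilt [ 7.e-04 -0.e+00 -1.e+00] F [-0.5 -0.1  0.2] t 7.2
flap n 908 871 angle 0.2924850928361252 x max [37.85336217 41.71431723] z at -50/40 [62.7 89.8]
lip x,y [60.  82.6] [-50.3  44.6] 53
flap n 583 543 angle 0.2850909262508064 x max [36.84103889 40.92805437] z at -50/40 [61.1 87.5]
lip x,y [56.7 79.2] [36.8 49.5] 51
lip x,y [56.9 81.4] [-47.8  47.8] 479
lip x,y [56.  80.7] [-49.4  43.7] 292
```

The box hasn't moved, and the flap stands at 0.29, drawn back. Next I press it flat on the hinge side of the ridge.

Call:
{"api": "jog_arm", "payload": {"slide": [[0,0,0.1],[0,0,0.18],[0,0,0.22],[0,0,0.24],[0,0,0.26],[0,0,0.28],[0,0,0.295],[0,0,0.307],[0,0,0.311],[0,0,0.311]], "rot": [[0,0,0],[0,0,0],[0,0,0],[0,0,0],[0,0,0],[0,0,0],[0,0,0],[0,0,0],[0,0,0],[0,0,0]], "gripper": [0,0,0,0,0,0,0,0,0,0]}}

```text
time_s: 8.55
eef_pos: [0.5732, -0.0941, 0.2282]
tool_rot: [0.163, 0.987, 0.0, 0.0]
force: [1.5, -0.4, 3.5]
width: -0.0
grip_force: 2.2
```

Run:
```python
from h import *
where(); c=cam('scene');flap(c);c=cam('top');flap(c)
```

```text
tip in box mm [-21.9   0.1  55.2] tool y yaw err deg 0.03 tilt [ 7.e-04 -1.e-04 -1.e+00] F [ 1.5 -0.4  3.5] t 8.55
flap n 630 626 angle -0.014708697402480691 x max [48.34773406 75.03858575] z at -50/40 [56.3 55. ]
flap n 52 52 angle -0.01686274073234844 x max [74.8530539  75.37931356] z at -50/40 [54.6 53. ]
```

Call:
{"api": "jog_arm", "payload": {"slide": [[0,0,0.004],[-0.016,0,0.004],[-0.032,0,0.004],[-0.048,0,0.004],[-0.06,0,0.004],[-0.072,0,0.004],[-0.084,0,0.004],[-0.084,0,0.004]], "rot": [[0,0,0],[0,0,0],[0,0,0],[0,0,0],[0,0,0],[0,0,0],[0,0,0],[0,0,0]], "gripper": [0,0,0,0,0,0,0,0]}}

```text
time_s: 9.65
eef_pos: [0.5924, -0.1006, 0.2273]
tool_rot: [0.163, 0.987, 0.0, -0.001]
force: [-1.8, 0.9, 9.9]
width: 0.0004
grip_force: 5.0
```

Run:
```python
from h import *
where(); c=cam('scene');flap(c);boxpose(c); cv2.imwrite('pics/s3.png',cv2.resize(c['pixels'][130:280,220:400,::-1],(720,600)))
```

```text
tip in box mm [-2.   0.1 54.3] tool y yaw err deg 0.02 tilt [-1.1e-03  4.0e-04 -1.0e+00] F [-1.8  0.9  9.9] t 9.65
flap n 698 696 angle -0.015413824732938274 x max [66.21610596 75.02589623] z at -50/40 [55.9 54.5]
lip x,y [57.9 81.4] [-49.7  21.2] 218
```

View pics/s3.png

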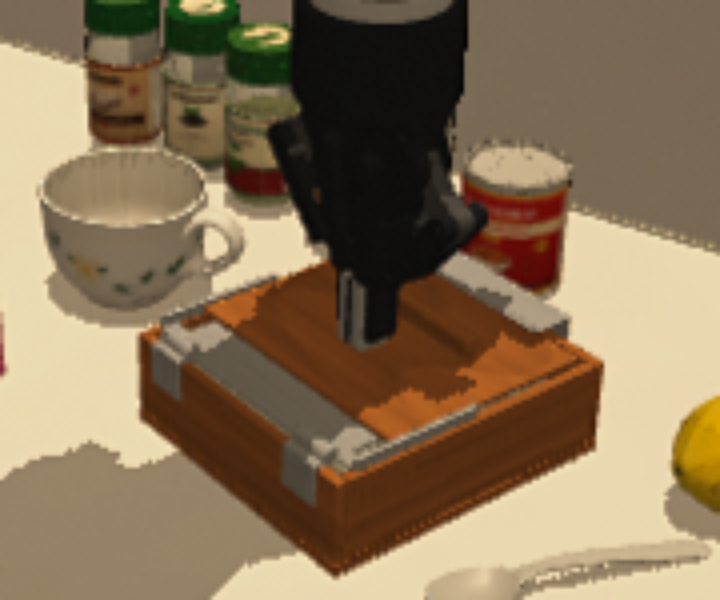

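The flap lies flat, already partly slid out, with the finger foot at crop (362,340) behind the ridge. I keep pushing gently.

Call:
{"api": "jog_arm", "payload": {"slide": [[-0.012,0,0],[-0.024,0,0],[-0.036,0,0],[-0.048,0,0],[-0.048,0,0]], "rot": [[0,0,0],[0,0,0],[0,0,0],[0,0,0],[0,0,0]], "gripper": [0,0,0,0,0]}}

```text
time_s: 10.32
eef_pos: [0.602, -0.1038, 0.2269]
tool_rot: [0.163, 0.987, 0.0, -0.003]
force: [-7.6, 2.6, 13.8]
width: -0.0002
grip_force: 6.4
```

```bash
cat >> h.py <<'E'
def hedge(c):
    # hinge-side wood edge of flap (drawn back: x=-66) beside fingers, at flap top height
    P=pts(c); B=((P-O)@np.stack([X,Y,[0,0,1]]).T*1000).reshape(-1,3)
    hsv=cv2.cvtColor(c['pixels'],cv2.COLOR_RGB2HSV).reshape(-1,3)
    for y in(-35,-15,15,35):
        k=(abs(B[:,1]-y)<8)&(B[:,2]>50)&(B[:,2]<60)&(hsv[:,1]>130)&(hsv[:,0]<18)&(B[:,0]>-69)&(B[:,0]<0)
        print(y,k.sum(),np.percentile(B[k,0],[0,3,10]).round(1) if k.sum() else '')
E
python3 - <<'E'
from h import *
where(); c=cam('scene');flap(c);hedge(c);boxpose(c)
E
```

```text
tip in box mm [ 7.2 -0.  53.9] tool y yaw err deg -0.01 tilt [-0.0064  0.0015 -1.    ] F [-7.6  2.6 13.8] t 10.325
flap n 690 688 angle -0.013289705332250101 x max [67.84796576 71.90118603] z at -50/40 [55.7 54.5]
-35 110 [-39.9 -39.5 -37.5]
-15 105 [-40.4 -39.2 -38. ]
15 104 [-40.1 -38.9 -37.4]
35 100 [-40.7 -39.7 -36.9]
lip x,y [58.3 80.6] [-49.5  18.1] 206
```

The flap's hinge-side edge is at -40, so it has travelled the full 26 mm, though partly dragged by the pressing tip. I ease the pressure and run forward to seat against the ridge itself.

Call:
{"api": "jog_arm", "payload": {"slide": [[0.006,0,-0.005],[-0.004,0,-0.005],[-0.014,0,-0.005],[-0.022,0,-0.005],[-0.03,0,-0.005],[-0.03,0,-0.005]], "rot": [[0,0,0],[0,0,0],[0,0,0],[0,0,0],[0,0,0],[0,0,0]], "gripper": [0,0,0,0,0,0]}}

```text
time_s: 11.12
eef_pos: [0.6117, -0.1074, 0.2281]
tool_rot: [0.164, 0.987, -0.0, 0.0]
force: [-0.1, 0.6, 2.1]
width: -0.0003
grip_force: 1.1
```

Run:
```python
from h import *
where(); c=cam('scene');hedge(c);boxpose(c)
```

```text
tip in box mm [18.8 -0.1 55.1] tool y yaw err deg 0.03 tilt [ 7.e-04 -2.e-04 -1.e+00] F [-0.1  0.6  2.1] t 11.125
-35 117 [-40.4 -39.  -37.2]
-15 109 [-40.4 -39.1 -37.7]
15 96 [-40.6 -39.5 -37.6]
35 98 [-40.3 -39.3 -37.9]
lip x,y [57.  80.7] [-49.3  16.8] 206
```

Pressure is light (2 N), with the tip now just at the ridge foot. I edge on until the ridge pushes back.

Call:
{"api": "jog_arm", "payload": {"slide": [[-0.006,0,0.001],[-0.012,0,0.001],[-0.012,0,0.001]], "rot": [[0,0,0],[0,0,0],[0,0,0]], "gripper": [0,0,0]}}

```text
time_s: 11.55
eef_pos: [0.6128, -0.1076, 0.2277]
tool_rot: [0.163, 0.987, 0.0, -0.002]
force: [-6.7, 2.9, 5.7]
width: -0.0002
grip_force: 4.8
```

Run:
```python
from h import *
where(); c=cam('scene');hedge(c);boxpose(c)
```

```text
tip in box mm [19.1 -0.1 54.7] tool y yaw err deg 0.01 tilt [-4.e-03  8.e-04 -1.e+00] F [-6.7  2.9  5.7] t 11.55
-35 110 [-40.4 -39.6 -38.1]
-15 110 [-41.1 -39.9 -37.2]
15 99 [-41.  -39.  -37.1]
35 97 [-39.8 -39.2 -37.3]
lip x,y [58.4 80.8] [-49.5  16. ] 208
```

The ridge pushes back with 7 N at x = 19 exactly as predicted, so the flap is at its stop. I back off a touch and lift clear.

Call:
{"api": "jog_arm", "payload": {"slide": [[0.008,0,-0.006],[0.012,0,-0.02],[0.02,0,-0.1],[0.03,0,-0.3],[0.3,0,-0.5],[0.5,0,-0.6],[0.5,0,-0.6],[0.5,0,-0.6],[0.5,0,-0.6]], "rot": [[0,0,0],[0,0,0],[0,0,0],[0,0,0],[0,0,0],[0,0,0],[0,0,0],[0,0,0],[0,0,0]], "gripper": [0,0,0,0,0,0,0,0,0]}}

```text
time_s: 12.72
eef_pos: [0.4971, -0.0681, 0.3779]
tool_rot: [0.164, 0.987, -0.0, 0.001]
force: [-0.1, 0.4, 0.5]
width: 0.0001
grip_force: 0.0
```

Run:
```python
from h import *
where(); c=cam('scene');flap(c);hedge(c);boxpose(c); cv2.imwrite('pics/s4.png',cv2.resize(c['pixels'][130:290,210:430,::-1],(770,560)))
```

```text
tip in box mm [-1.023e+02  2.000e-01  2.049e+02] tool y yaw err deg 0.04 tilt [ 1.1e-03 -2.0e-04 -1.0e+00] F [-0.1  0.4  0.5] t 12.725
flap n 806 803 angle 0.03605780961017863 x max [68.73146934 71.70816637] z at -50/40 [56.4 59.6]
-35 117 [-41.  -39.8 -37.9]
-15 114 [-39.8 -39.3 -37.3]
15 103 [-40.1 -38.9 -36.3]
35 104 [-41.9 -39.8 -36.5]
lip x,y [55.9 80.5] [-48.7  46. ] 306
```

View pics/s4.png

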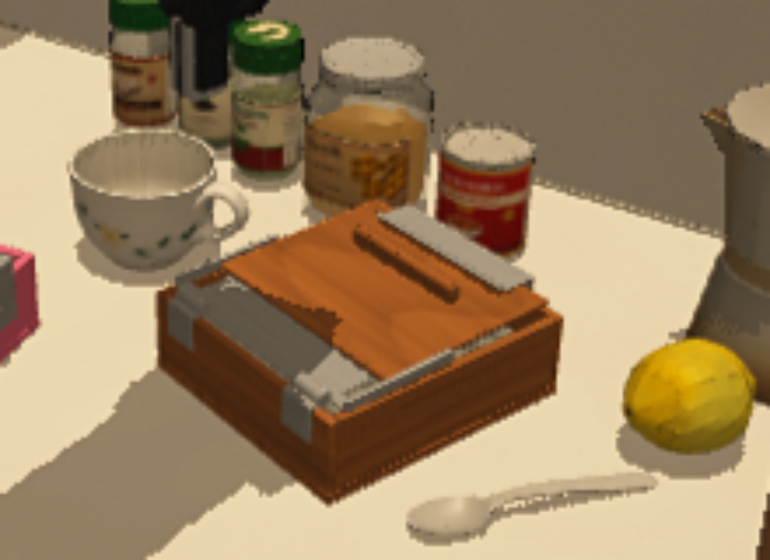

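The flap lies under the lip at crop (450,245), with its ridge at (405,260). It rests at 0.036 rad, fully slid. The hand is clear, and the cup, spoon and lemon are where they were.

```bash
python3 -c "
from bench import workorder; print(workorder.sign_off())"
```

```text
the job is handed in; nothing more can be done
None
```

The tea box is closed and the job handed in: the flap is under the steel lip and stays down by itself at about 0.036 rad, fully home. Most of its 26 mm slide came from the pressing fingertip dragging it, and I pushed on the ridge itself only at the end (about 7 N, against the stop); the box, cup, spoon and lemon look unmoved, and the hand is clear.

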